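# Switch a bench vacuum unit over to the filter port

### The job

Put the vacuum unit on to the port that carries the flat disc filter. First swing the shut-off lever fully shut (square across its pipe), only then push the selector pointer round until it points straight at the disc filter, and finally swing the lever fully open again (in line with its pipe), leaving the pointer where it is. Only push the lever and the pointer gently with a fingertip, without pinching them, do not touch the disc filter, and leave the things standing on and round the unit where they are.

Things in the scene. Friction and masses are not known exactly. Their poses are not given: they have to be found in the camera images.
- unit: Grey bench vacuum unit, fixed, 170 x 280 mm, aluminium deck 46 mm above the table. Origin: centre of its underside; x from its front (vents, rocker switch) to its back, y to its left seen from the front, z up; turned by up to 0.4 rad. Right half of the deck: selector with four ports. Left half: shut-off valve on a steel pipe loop along the unit's y.
- selector (a joint): Black pointer handle of the selector, on a vertical axis; rad, positive counterclockwise from above. At 0 it points to the unit's front (its -x, a short cross mark on the deck). The ports lie at 1.05, 2.09, -2.09 and -1.05. Stops at -2.6 and 2.6; can be pushed either way, is stiff (about 0.12 N m) and stays where it is left.
- selector_axis (a point): Point on the selector's vertical axis at the pointer's mid-height, 83 mm above the table. The handle has a round hub 33 mm across and a pointed arm 12 mm wide that reaches 55 mm out from the axis, with a white line on top; arm underside 77 mm and top 90 mm above the table. Behind the axis a stub tail sticks out 23 mm.
- selector_tip (a point): Point in line with the pointer arm, 62 mm from the axis (7 mm beyond the arm's nose), so that it passes above the centres of the ports, which lie on a circle of that radius.
- shutoff (a joint): Lever of the shut-off ball valve, turning on a vertical axis; rad, positive counterclockwise from above. 0 = open, lever in line with the pipe, pointing to the unit's +y; 1.571 = shut, lever square across the pipe, pointing to the unit's front (-x). End stops at both; stiff (about 0.28 N m), stays where it is left.
- shutoff_axis (a point): Point on the shut-off lever's vertical axis at lever height, 84 mm above the table. The lever has a black sleeve 13.5 mm wide from 23 to 83 mm out from the axis, underside 78 mm and top 91 mm above the table; the pipe and valve below it reach up to 73 mm.
- shutoff_tip (a point): Point in the lever's sleeve, 80 mm from its axis.
- disc_filter: White flat disc filter, 41 mm across, screwed upright into one of the four ports (60 and 120 degrees either side of the front mark, 62 mm from the selector axis); which port differs. Origin: centre of its underside, 50 mm above the table; its top is 70 mm above the table. Fixed. Not to be touched.
- hose_barb: Brass hose barb in another port, slim ribbed stub, 15 mm across, top 70 mm above the table. Origin: centre of its underside. Fixed.
- plug_a: Steel hexagon blanking plug in another port, 18 mm across, top 59 mm above the table. Origin: centre of its underside. Fixed.
- plug_b: Second such blanking plug in the remaining port.
- dropper: Loose amber dropper bottle, 33 mm across, 102 mm tall, standing upright to the right of the unit, between it and a tall instrument (thermal cycler, right of about y = -0.25, about 0.28 m high) that the robot starts beside and must pass above or in front of. Origin: centre of its underside.
- kit_b: Loose white carton, 55 x 95 x 45 mm, to the left of the unit. Origin: centre of its underside.
- lab_timer: Loose white lab timer, 62 x 72 x 17 mm, lying on the unit's deck at its front left, under the path of the lever; its top is 63 mm above the table. Origin: centre of its underside.
- micro_tube_3: Loose small sample tube with cap, 42 x 20 x 13 mm, lying to the right of the unit. Origin: centre of its underside.
- marker_black: Loose black and white marker pen, 17 x 135 x 16 mm, lying to the far left of the unit. Origin: centre of its underside.
- tip_box_open: Loose blue pipette tip box, 72 x 122 x 71 mm, to the far left behind. Origin: centre of its underside.

How it is judged:
By the outcome, as a careful person would: the job done as asked, in the order asked, and still so for the second after the job is handed in, with the robot touching nothing.
It also fails if it takes over 67 s, if anything falls off the work surface, if the arm or the gripper's body presses on something with over 40 N, if the wrist force passes 120 N, or if a joint passes its speed limit or range.

### The arm

A 7-joint arm with a two-finger parallel gripper is mounted at the origin on a cart in front of the work surface, level with it; the furniture and walls round the work are solid. World frame = base frame: x ahead of the robot, y to its left, z up, the work surface at z = 0. Lengths are in m, angles in rad, forces in N, time in s.
With the tool pointing down it reaches from about 0.35 to 0.9 m from the base axis. Payload 19.9 kg.
Tool frame: the origin (TCP) lies on the mounting face of the last link; the fingertips stand 199 mm ahead of it and the grasp point (between the pads) lies 180 mm ahead of it; z points along the fingers, y is the line along which they close (so a half turn about z gives the same grasp; the last joint's range is limited). The gripper opens to 94 mm and grips with 3 to 60 N. Pads are 16 mm wide; open, the fingers measure 119 mm over their backs; the gripper's body (75 mm by 177 mm) begins 78 mm behind the grasp point.
Start: joints at [-0.042, 0.417, -0.01, 1.614, 0.005, 1.111, -0.053], TCP at [0.625, 0, 0.405] pointing down, gripper open.
Joint ranges: [-2.81, 2.81], [-0.39, 2.02], [-1.27, 1.25], [0.06, 2.57], [-1.19, 4.33], [0.19, 2], [-2.82, 2.82]. Speed limits (rad/s): [1.89, 1.89, 2.39, 2.39, 3.01, 3.01, 3.01].

### API

Orientations are given as a unit quaternion [w, x, y, z].
In Python, from station import manip, imaging, order gives the robot as it stands.
- The arm moves only by the tool carry_out, never from a script. Its argument "increments" is text: rows parted by semicolons, each of 7 numbers parted by spaces: the closure, from -1 (fully open) to 1 (shut), then the shift along the tool's x, y, z in m, then the turn, a rotation vector about the tool's x, y, z in degrees. A call has exactly 5 rows; each row shifts and turns the commanded pose from where the row before left it, along the tool's axes as they then stand; what a row does not reach is not made up. A row lasts 1/10 s, in which the tool goes at most 50 mm and 8.59 degrees, less where a joint would pass 70% of its speed; a pose out of reach is approached as far as the arm can. A call with a gripper value outside its range is refused whole. The fingers move at their own pace and stop on an object; "force" is the grip in N (left out, the last holds). Time passes only in rows, so rows that do not move let the fingers close, or fill a call up. It gives the time, the measured TCP pose, the force, the opening and the grip force at its end, in the units of the state.
- manip.sense(): the state, without advancing time (a new reading comes with each control period).
- imaging.read_camera(name): name is "scene" or "side" or "wrist"; returns (picture, depth): 480x640x3 uint8, blue, green, red; 480x640 float32, m along the optical axis (not along the pixel's ray), 0 where there is no reading.
- imaging.camera_params(name): a dict with "mtx" (3x3 intrinsics, pixels), "view" (4x4, takes a point from world to camera coordinates). Camera axes: x right, y up, looking along -z (the intrinsics and any distortion apply to the point x, -y, -z); pixel columns grow to the right and rows downward; lengths in m; the calibration is good to about 2 mm. A picture is of the moment at which its call begins: read the wrist's pose just before it. camera_params takes no time and is no camera call; for the wrist camera it gives the pose at the moment of the call.
- order.job_done(): hands the job in; it is judged then, once.
The state is a dict: "t": time; "joint_positions": joint angles; "qvel": joint speeds; "joint_efforts": joint torques, N m; "position": TCP position; "tcp_rot": TCP orientation; "wrist_force": force on the tool from outside, world axes, zero at the start; "ft_torque": the same for the moment, N m; "finger_gap": finger opening in m; "finger_force": force on a finger pad.
Only numpy, scipy, OpenCV 4.12 (cv2) and the standard library are available. Lean on these libraries where they do the work, as an engineer would, in place of code of your own. Each camera call takes 0.05 s, during which the arm holds its last target. There are 200 camera calls.

## Working session

There is one attempt and no reset: what is moved stays moved. The work goes in short steps, Python scripts to look and compute and a tool call to move; the robot and the scene stay as the last step left them, time stands still between calls to the robot, and variables do not carry over. Pictures are saved under pics/ and viewed, at most 10 in all, crops included, and the job is handed in when it is done.

Besides the shell and the picture viewer there is one more tool, called as a command line: name --argument value ..., lists and objects as JSON in quotes. carry_out: Moves the arm, as the interface text tells. Its arguments: {"type":"object","properties":{"increments":{"type":"string"},"force":{"type":"number"}},"required":["increments"]}

```bash
mkdir -p pics
cat > h.py <<'E'
import numpy as np, cv2
from station import manip, imaging, order
def snap(n,f):
    im,d=imaging.read_camera(n); p=imaging.camera_params(n)
    cv2.imwrite(f'pics/{f}.png',im); np.savez(f'pics/{f}.npz',im=im,d=d,K=p['mtx'],V=p['view'])
def ray(f,u,v):
    z=np.load(f'pics/{f}.npz'); K=np.array(z['K']);V=np.array(z['V'])
    r=np.linalg.inv(K)@[u,v,1]; r=np.array([r[0],-r[1],-r[2]])
    return -V[:3,:3].T@V[:3,3], V[:3,:3].T@r
def at_z(f,u,v,h):
    c,r=ray(f,u,v); return c+r*(h-c[2])/r[2]
def at_d(f,u,v):
    c,r=ray(f,u,v); d=np.load(f'pics/{f}.npz')['d'][int(v),int(u)]; return c+r*d
def proj(f,P):
    z=np.load(f'pics/{f}.npz'); q=z['V'][:3,:3]@np.array(P)+z['V'][:3,3]; q=z['K']@[q[0],-q[1],-q[2]]; return q[:2]/q[2]
E
python3 - <<'E'
from h import *
print(manip.sense())
for n in('scene','side','wrist'):
    snap(n,n); c,r=ray(n,320,240); print(n,c,r); print(imaging.camera_params(n).keys())
E
```

```text
{'t': 0.0, 'joint_positions': array([-0.04148955,  0.41795195, -0.01029979,  1.61416334,  0.00468544,
        1.11065407, -0.05298656]), 'qvel': array([-3.84679303e-05,  4.07279755e-04, -9.12986758e-04, -2.50455617e-04,
        3.19621141e-04, -2.06898436e-03,  8.23519997e-04]), 'joint_efforts': array([ 3.52895018e-03, -8.51262331e+01,  6.40313700e-01, -4.25991547e+01,
       -4.87577857e-02,  1.87510403e-02,  1.73272206e-04]), 'position': array([ 6.24871546e-01, -8.97211688e-07,  4.04043449e-01]), 'tcp_rot': array([-3.79734952e-04,  7.07106037e-01,  7.07107291e-01, -4.33624966e-04]), 'wrist_force': array([ 0.16180672, -0.07595166,  0.05565245]), 'ft_torque': array([-0.00345471, -0.03586718,  0.03687649]), 'finger_force': 0.0, 'finger_gap': 0.09407865795618929}
scene [0.23105872 0.7351823  0.75429035] [ 0.33289095 -0.57447547 -0.74777852]
dict_keys(['mtx', 'view'])
side [ 0.20582793 -0.85135224  0.70508498] [ 0.24479166  0.82957237 -0.50233116]
dict_keys(['mtx', 'view'])
wrist [0.62437308 0.07831511 0.38395194] [ 0.01191141 -0.27578164 -0.9612668 ]
dict_keys(['mtx', 'view'])
```

View pics/scene.png

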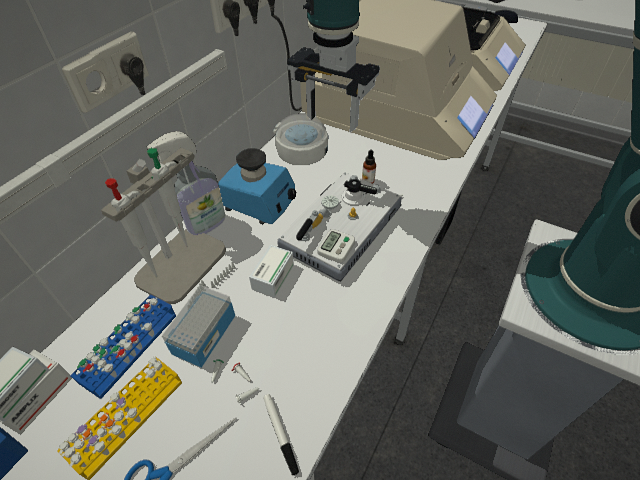

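View pics/wrist.png

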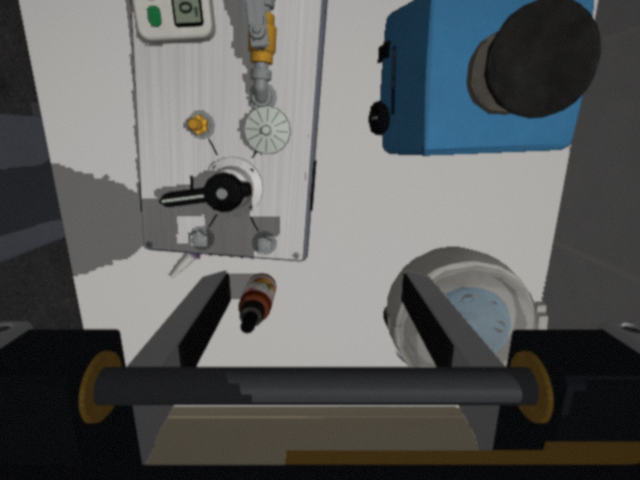

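The wrist view shows the pointer at about (160–250,195), pointing to the unit's front. The disc filter is at (267,130), i.e. the -2.09 port, and the brass barb is at (197,124). In the scene view the lever is at about (305,230), with the timer at (337,243).

Run:
```python
from h import *
a=cv2.imread('pics/wrist.png')[0:290,120:340]; b=cv2.imread('pics/scene.png')[165:285,270:410]
a=cv2.resize(a,None,fx=2,fy=2,interpolation=2); b=cv2.resize(b,None,fx=2.5,fy=2.5,interpolation=2)
o=np.zeros((580,800,3),np.uint8); o[:580,:440]=a; o[:300,440:790]=b
c=cv2.imread('pics/side.png'); 
p=proj('side',[.62,.1,.05]).astype(int);print(p)
c=cv2.resize(c[p[1]-55:p[1]+55,p[0]-70:p[0]+70],None,fx=2.5,fy=2.5,interpolation=2); o[302:577,440:790]=c
cv2.imwrite('pics/c1.png',o)
```

```text
[375 260]
```

View pics/c1.png

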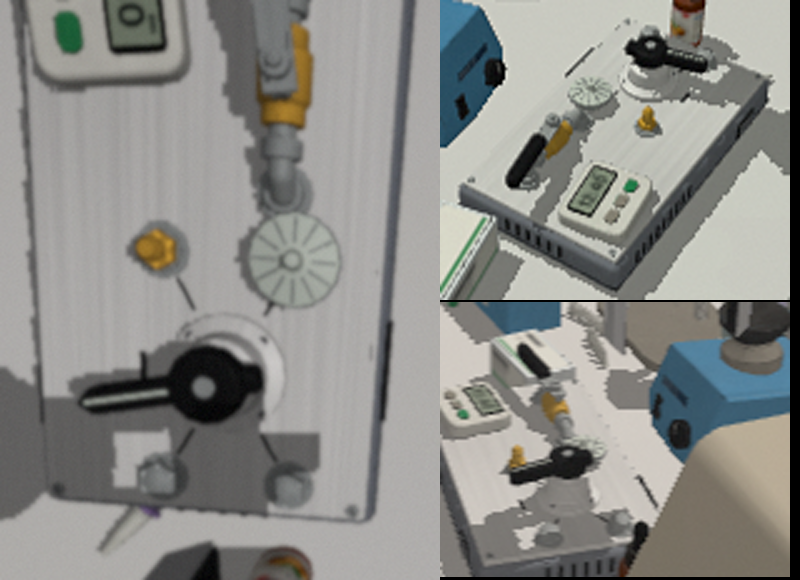

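Run:
```python
from h import *
from scipy.optimize import least_squares
W=lambda u,v:(120+u/2,v/2)
S=lambda u,v:(270+(u-440)/2.5,165+v/2.5)
m=[((-2.09,),W(292,260),.07),((-1.05,),W(155,249),.07),((1.05,),W(160,475),.059),((2.09,),W(289,484),.059)]
pts=[at_z('wrist',*p,h) for _,p,h in m]
for p in pts: print(p.round(4))
def res(x):
    return np.ravel([x[:2]+.062*np.array([np.cos(x[2]+np.pi+a[0]),np.sin(x[2]+np.pi+a[0])])-p[:2] for (a,_,_),p in zip(m,pts)])
s=least_squares(res,[.62,0,0]);x=s.x;print(x,s.fun.round(4))
print('hub',[at_z('wrist',*W(203,387),h).round(4) for h in(.09,.1)])
t=at_z('wrist',*W(83,402),.09);print('tip',t,np.linalg.norm(t[:2]-x[:2]), np.arctan2(*(t[:2]-x[:2])[::-1])-np.pi-x[2])
print('corners',[at_z('wrist',*W(*q),.046).round(4) for q in((43,493),(370,520))])
for q in ((515,180),(541,130),(551,120)): print('lever',at_z('scene',*S(*q),.091).round(4),at_d('scene',*S(*q)).round(4))
for q in ((610,260),(655,190)): print('timer',at_z('scene',*S(*q),.063).round(4))
for q in ((592,92,.07),(648,125,.07),(649,50,.09)): print('sc chk',at_z('scene',*S(q[0],q[1]),q[2]).round(4))
R=lambda u,v:(305+(u-440)/2.5,205+(v-302)/2.5)
for q in ((524,345),(546,375)): print('lever side',at_z('side',*R(*q),.091).round(4),at_d('side',*R(*q)).round(4))
```

```text
[0.582  0.0856 0.07  ]
[0.5241 0.0901 0.07  ]
[ 0.5138 -0.0124  0.059 ]
[ 0.5752 -0.0169  0.059 ]
[ 0.5488448   0.03657819 -0.08126754] [ 0.0019  0.0021 -0.0017  0.0026 -0.0001 -0.0021 -0.0001 -0.0027]
hub [array([0.5457, 0.0344, 0.09  ]), array([0.5483, 0.0359, 0.1   ])]
tip [0.49481169 0.02805908 0.09      ] 0.054700563661744805 -6.045540390849153
corners [array([ 0.45  , -0.0254,  0.046 ]), array([ 0.6135, -0.0397,  0.046 ])]
lever [0.5663 0.2385 0.091 ] [0.5678 0.2364 0.0882]
lever [0.5769 0.1783 0.091 ] [0.5819 0.1702 0.0813]
lever [0.5755 0.1636 0.091 ] [0.5771 0.1608 0.0878]
timer [0.4688 0.2542 0.063 ]
timer [0.4707 0.1693 0.063 ]
sc chk [0.5718 0.0959 0.07  ]
sc chk [0.508 0.109 0.07 ]
sc chk [0.5428 0.0398 0.09  ]
lever side [0.5739 0.231  0.091 ] [0.5734 0.2296 0.0918]
lever side [0.5741 0.1677 0.091 ] [0.5774 0.1768 0.0855]
```

Run:
```python
from h import *
def cloud(n):
    z=np.load(f'pics/{n}.npz');K,V,d=z['K'],z['V'],z['d']
    v,u=np.mgrid[:480,:640]; r=np.stack([u,v,np.ones_like(u)],-1)@np.linalg.inv(K).T
    P=r*d[...,None]; P=P*[1,-1,-1]; return (P-V[:3,3])@V[:3,:3],d>0
for n in('scene','side','wrist'):
    P,ok=cloud(n); x,y,z=P[...,0],P[...,1],P[...,2]
    roi=ok&(x>.38)&(x<.7)&(y>-.1)&(y<.4)
    im=np.load(f'pics/{n}.npz')['im']
    print(n,'table z',np.median(z[roi&(z<.02)]).round(4),'deck z',np.median(z[roi&(abs(z-.046)<.006)]).round(4))
    pts=np.array([x[roi&(abs(z-.046)<.006)],y[roi&(abs(z-.046)<.006)]]).T
    # deck rectangle
    r=cv2.minAreaRect(pts[(pts[:,1]<.32)].astype(np.float32)); print('rect',r)
    dark=roi&(im.max(-1)<60)&(z>.078)&(z<.1)
    q=P[dark]; 
    for nm,s in(('sel',q[q[:,1]<.09]),('lev',q[(q[:,1]>.13)&(q[:,0]>.53)])):
        if len(s)>5: print(nm,len(s),s.mean(0).round(4),s.min(0).round(4),s.max(0).round(4),cv2.fitLine(s[:,:2].astype(np.float32),2,0,.01,.01).ravel().round(4))
```

```text
scene table z -0.0001 deck z 0.0459
rect ((0.5739107131958008, 0.11184261739253998), (0.2507398724555969, 0.41584521532058716), 0.1745699793100357)
sel 257 [0.5356 0.0213 0.0879] [ 0.4907 -0.0876  0.078 ] [0.5667 0.0518 0.0994] [ 0.2193 -0.9757  0.5356  0.0213]
lev 143 [0.5736 0.212  0.0889] [0.5661 0.1323 0.0796] [0.6854 0.2407 0.0934] [ 0.4797 -0.8775  0.5736  0.212 ]
side table z -0.0001 deck z 0.0459
rect ((0.5741018056869507, 0.11416994780302048), (0.4176839292049408, 0.2306298017501831), 85.69207763671875)
sel 283 [0.535  0.0076 0.0879] [ 0.4907 -0.0969  0.0781] [0.5661 0.0472 0.0999] [ 0.2503 -0.9682  0.535   0.0076]
lev 75 [0.572  0.2023 0.0883] [0.567  0.176  0.0811] [0.5801 0.236  0.093 ] [ 0.1138 -0.9935  0.572   0.2023]
wrist table z -0.0004 deck z 0.0457
rect ((0.5734922885894775, 0.05400710552930832), (0.2844431698322296, 0.23566702008247375), 85.59208679199219)
sel 1914 [0.5425 0.0205 0.0905] [ 0.4921 -0.0907  0.078 ] [0.5702 0.0513 0.0999] [ 0.2058 -0.9786  0.5425  0.0205]
lev 69 [0.6838 0.1393 0.0812] [0.5817 0.1301 0.0781] [0.6859 0.148  0.0851] [ 0.995  -0.0996  0.6838  0.1393]
```

```bash
cat >> h.py <<'E'
def cloud(n):
    z=np.load(f'pics/{n}.npz');K,V,d=z['K'],z['V'],z['d']
    v,u=np.mgrid[:480,:640]; r=np.stack([u,v,np.ones_like(u)],-1)@np.linalg.inv(K).T
    P=r*d[...,None]; P=P*[1,-1,-1]; return (P-V[:3,3])@V[:3,:3],d>0
E
python3 - <<'E'
from h import *
for n in('scene','side','wrist'):
    P,ok=cloud(n); P=P[ok]; P=P[(abs(P[:,2]-.046)<.004)&(P[:,0]>.4)&(P[:,0]<.68)]
    for nm,a,b in (('x',1,0),('y',0,1)):
      L=[]
      for c in np.arange(-.01,.24,.02) if a==1 else np.arange(.48,.61,.02):
        s=P[(abs(P[:,a]-c)<.004)&((P[:,1]<.29)&(P[:,1]>-.06))][:,b]
        if len(s)>20: L.append((c,*np.percentile(s,[.5,99.5])))
      L=np.array(L).round(3); print(n,nm); print(L.T)
E
```

```text
scene x
[[-0.01   0.01   0.03   0.05   0.07   0.09   0.11   0.13   0.15   0.17
   0.19   0.21   0.23 ]
 [ 0.452  0.454  0.454  0.456  0.458  0.46   0.461  0.461  0.464  0.466
   0.468  0.469  0.471]
 [ 0.61   0.611  0.613  0.618  0.616  0.674  0.678  0.62   0.679  0.625
   0.626  0.628  0.627]]
scene y
[[ 0.48   0.5    0.52   0.54   0.56   0.58   0.6  ]
 [-0.03  -0.03  -0.028 -0.034 -0.035 -0.001 -0.038]
 [ 0.24   0.239  0.236  0.235  0.235  0.289  0.288]]
side x
[[-0.01   0.01   0.03   0.05   0.07   0.09   0.11   0.13   0.15   0.17
   0.19   0.21   0.23 ]
 [ 0.452  0.454  0.456  0.457  0.458  0.459  0.461  0.465  0.464  0.467
   0.468  0.47   0.472]
 [ 0.61   0.611  0.613  0.616  0.617  0.676  0.653  0.621  0.65   0.625
   0.627  0.628  0.621]]
side y
[[ 0.48   0.5    0.52   0.54   0.56   0.58   0.6  ]
 [-0.035 -0.035 -0.036 -0.038 -0.039 -0.033 -0.026]
 [ 0.234  0.158  0.16   0.218  0.231  0.288  0.182]]
wrist x
[[-0.01   0.01   0.03   0.05   0.07   0.09   0.11   0.13   0.15   0.17
   0.19 ]
 [ 0.454  0.455  0.457  0.459  0.46   0.462  0.463  0.465  0.467  0.468
   0.469]
 [ 0.612  0.614  0.615  0.617  0.618  0.675  0.643  0.624  0.625  0.627
   0.628]]
wrist y
[[ 0.48   0.5    0.52   0.54   0.56   0.58   0.6  ]
 [-0.028 -0.029 -0.031 -0.032 -0.034 -0.037 -0.037]
 [ 0.159  0.158  0.159  0.19   0.19   0.139  0.19 ]]
```

Yaw is about -0.08 and the unit centre is about (0.541, 0.103). The lever axis is about (0.577, 0.157) and the selector axis about (0.547, 0.037). Next I'll close the gripper and move above the lever for a close look.

carry_out --increments "1 0.04 -0.004 0 0 0 0;1 0.04 -0.004 0 0 0 0;1 0.04 -0.004 0 0 0 0;1 0.04 -0.004 0 0 0 0;1 0.03 -0.004 0 0 0 0" --force 20

```text
t: 0.65
position: [0.6043, 0.1927, 0.4044]
tcp_rot: [-0.0, 0.707, 0.708, -0.0]
wrist_force: [0.7, 0.7, 0.5]
finger_gap: 0.0574
finger_force: 0.0
```

carry_out --increments "1 0 0 0.01 0 0 0;1 0 0 0 0 0 0;1 0 0 0 0 0 0;1 0 0 0 0 0 0;1 0 0 0 0 0 0"

```text
t: 1.15
position: [0.6053, 0.1891, 0.3949]
tcp_rot: [0.0, 0.708, 0.707, 0.0]
wrist_force: [-0.8, -0.2, -1.3]
finger_gap: 0.0171
finger_force: 0.0
```

Run:
```python
from h import *
s=manip.sense();print(s['t'],s['position'],s['tcp_rot'],s['finger_gap'],s['wrist_force'])
snap('wrist','w2')
P,ok=cloud('w2'); im=np.load('pics/w2.npz')['im']
x,y,z=P[...,0],P[...,1],P[...,2]
print('stirrer',z[ok&(x>.64)&(x<.8)&(y>.0)&(y<.3)&(z<.25)].max())
q=P[ok&(im.max(-1)<60)&(z>.084)&(z<.1)&(x>.53)&(x<.62)&(y>.13)&(y<.26)]
print('lev',len(q),q.mean(0),q.min(0),q.max(0),cv2.fitLine(q[:,:2].astype(np.float32),2,0,.01,.01).ravel())
cv2.imwrite('pics/w2b.png',cv2.resize(cv2.imread('pics/w2.png'),(800,600)))
```

```text
1.15 [0.60526903 0.18907846 0.39492829] [1.66396656e-04 7.07585435e-01 7.06627778e-01 9.07682283e-05] 0.01711014935716708 [-0.75850227 -0.20497796 -1.28714994]
stirrer 0.14760498736157085
lev 1045 [0.57605255 0.21141845 0.09000115] [0.56799537 0.18219335 0.08408546] [0.58414155 0.2404501  0.09333355] [ 0.07819501 -0.9969381   0.57605255  0.21141845]
```

View pics/w2b.png

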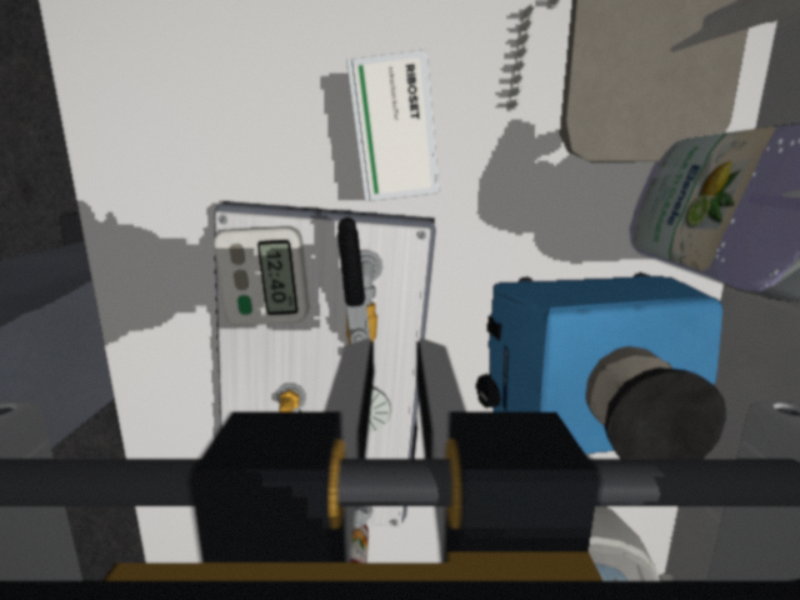

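The lever is slightly off in-line, by about 0.16 rad. Its sleeve runs (345,220)–(353,303) in the 800 px view. Before descending I'll check for tall obstacles nearby.

Run:
```python
from h import *
for n in('scene','w2','side'):
    P,ok=cloud(n);P=P[ok&(P[...,2]>.15)&(P[...,2]<.3)&(P[...,1]>.05)&(P[...,1]<.45)&(P[...,0]<.9)&(P[...,0]>.55)]
    P=P[~((P[:,1]<.21)&(P[:,0]<.71)&(n=='w2'))]
    print(n,len(P),P.min(0) if len(P) else '',P[P[:,0].argsort()[:5]] if len(P) else '')
```

```text
scene 10076 [0.77148335 0.05008545 0.15000924] [[0.77148335 0.34761577 0.245081  ]
 [0.77160102 0.30487652 0.25180918]
 [0.77171678 0.35473394 0.2525753 ]
 [0.77176305 0.446718   0.24908689]
 [0.77183677 0.30228224 0.24290109]]
w2 2681 [0.57296741 0.2100242  0.15001931] [[0.57296741 0.22251692 0.29918265]
 [0.57313675 0.22276869 0.29823811]
 [0.57335508 0.22296734 0.29811426]
 [0.57341669 0.22328756 0.29819885]
 [0.57349937 0.22305192 0.29917888]]
side 2700 [0.77339232 0.05034015 0.15000802] [[0.77339232 0.43192995 0.25081257]
 [0.77352981 0.43894445 0.24867214]
 [0.77410115 0.44050692 0.25095326]
 [0.7742575  0.44737275 0.24603529]
 [0.77429825 0.43424621 0.25281476]]
```

carry_out --increments "1 0.007 0.001 0.02 0 0 0;1 0.007 0.001 0.02 0 0 0;1 0.007 0.001 0.02 0 0 0;1 0.005 0.001 0.01 0 0 0;1 0 0 0 0 0 0"

```text
t: 1.7
position: [0.6088, 0.2164, 0.3235]
tcp_rot: [-0.001, 0.707, 0.707, -0.001]
wrist_force: [0.3, 0.4, 0.2]
finger_gap: 0.0008
finger_force: 0.0
```

carry_out --increments "1 0 0 0.02 0 0 0;1 0 0 0.015 0 0 0;1 0 0 0.0105 0 0 0;1 0 0 0 0 0 0;1 0 0 0 0 0 0"

```text
t: 2.2
position: [0.6092, 0.2159, 0.2795]
tcp_rot: [0.0, 0.707, 0.707, 0.0]
wrist_force: [-0.5, -0.3, 0.1]
finger_gap: 0.0004
finger_force: 0.0
```

```bash
cat >> h.py <<'E'
def path(A,r,off,phis,side):  # pusher centres for lever at world angle phi; side=-1 pusher on clockwise side
    out=[]
    for p in phis:
        u=np.array([np.cos(p),np.sin(p)]); n=np.array([-u[1],u[0]])
        h=12.5e-3*abs(n[0])+8e-3*abs(n[1])
        out.append(np.array(A)+r*u+side*n*(off+h))
    return np.array(out)
E
python3 - <<'E'
from h import *
s=manip.sense();print(s['position'],s['wrist_force'])
ph=np.radians(np.linspace(94.5,175.4,12)); p=path((.579,.1575),.06,.00675,ph,-1)
print(np.c_[np.degrees(ph),p,np.vstack([[0,0],np.diff(p,axis=0)])].round(4))
E
```

```text
[0.60917023 0.21594484 0.27953837] [-0.51208004 -0.26233736  0.10952703]
[[ 9.450000e+01  5.941000e-01  2.189000e-01  0.000000e+00  0.000000e+00]
 [ 1.018545e+02  5.869000e-01  2.205000e-01 -7.200000e-03  1.600000e-03]
 [ 1.092091e+02  5.793000e-01  2.211000e-01 -7.600000e-03  7.000000e-04]
 [ 1.165636e+02  5.714000e-01  2.208000e-01 -7.900000e-03 -3.000000e-04]
 [ 1.239182e+02  5.634000e-01  2.193000e-01 -8.000000e-03 -1.400000e-03]
 [ 1.312727e+02  5.555000e-01  2.167000e-01 -7.900000e-03 -2.600000e-03]
 [ 1.386273e+02  5.479000e-01  2.129000e-01 -7.700000e-03 -3.800000e-03]
 [ 1.459818e+02  5.407000e-01  2.080000e-01 -7.200000e-03 -5.000000e-03]
 [ 1.533364e+02  5.341000e-01  2.019000e-01 -6.500000e-03 -6.100000e-03]
 [ 1.606909e+02  5.285000e-01  1.947000e-01 -5.700000e-03 -7.100000e-03]
 [ 1.680455e+02  5.239000e-01  1.867000e-01 -4.600000e-03 -8.000000e-03]
 [ 1.754000e+02  5.205000e-01  1.780000e-01 -3.400000e-03 -8.700000e-03]]
```

carry_out --increments "1 0.001 -0.008 0 0 0 0;1 0.002 -0.007 0 0 0 0;1 0.0015 -0.007 0 0 0 0;1 0.0005 -0.0075 0 0 0 0;1 0 -0.008 0 0 0 0"

```text
t: 2.7
position: [0.5715, 0.2209, 0.28]
tcp_rot: [0.001, 0.707, 0.707, 0.001]
wrist_force: [6.3, -1.2, 0.3]
finger_gap: 0.0002
finger_force: 2.7
```

carry_out --increments "1 -0.0015 -0.008 0 0 0 0;1 -0.0025 -0.008 0 0 0 0;1 -0.004 -0.0075 0 0 0 0;1 -0.005 -0.007 0 0 0 0;1 -0.006 -0.0065 0 0 0 0"

```text
t: 3.2
position: [0.5342, 0.2025, 0.2801]
tcp_rot: [0.0, 0.707, 0.707, 0.001]
wrist_force: [4.6, 2.9, 0.7]
finger_gap: 0.0003
finger_force: 2.4
```

carry_out --increments "1 -0.007 -0.0055 0 0 0 0;1 -0.006 -0.0035 0 0 0 0;1 -0.004 -0.0025 0 0 0 0;1 -0.003 -0.001 0 0 0 0;1 0 0 0 0 0 0"

```text
t: 3.7
position: [0.5218, 0.182, 0.2795]
tcp_rot: [0.0, 0.707, 0.707, 0.0]
wrist_force: [-0.2, 1.3, 1.5]
finger_gap: 0.0004
finger_force: 1.1
```

carry_out --increments "1 -0.002 0 0 0 0 0;1 -0.002 0 0 0 0 0;1 -0.001 0 0 0 0 0;1 -0.001 0 0 0 0 0;1 0 0 0 0 0 0"

```text
t: 4.2
position: [0.5216, 0.1775, 0.2791]
tcp_rot: [-0.001, 0.707, 0.708, 0.001]
wrist_force: [-3.2, 13.7, 2.1]
finger_gap: 0.0003
finger_force: 6.5
```

The force rose to 13.7 N at the predicted position, so the lever is on its stop. I'll back off and verify with the scene and side cameras.

carry_out --increments "1 0.012 0 0 0 0 0;1 0.008 0 -0.01 0 0 0;1 0 0 -0.03 0 0 0;1 0 -0.005 -0.03 0 0 0;1 -0.03 -0.005 0 0 0 0"

```text
t: 4.7
position: [0.5123, 0.1692, 0.3531]
tcp_rot: [0.001, 0.705, 0.709, 0.003]
wrist_force: [-0.2, -0.3, 0.1]
finger_gap: 0.0007
finger_force: 0.0
```

carry_out --increments "1 -0.045 0 0 0 0 0;1 -0.045 0 0 0 0 0;1 -0.045 0 0 0 0 0;1 -0.035 0 0 0 0 0;1 0 0 0 0 0 0"

```text
t: 5.2
position: [0.5118, -0.0085, 0.3497]
tcp_rot: [0.001, 0.709, 0.705, -0.001]
wrist_force: [0.5, 0.9, -0.5]
finger_gap: 0.0003
finger_force: 0.0
```

```bash
cat >> h.py <<'E'
def fit(n,box):
    P,ok=cloud(n); im=np.load(f'pics/{n}.npz')['im']; x,y,z=P[...,0],P[...,1],P[...,2]
    q=P[ok&(im.max(-1)<60)&(z>.08)&(z<.097)&(x>box[0])&(x<box[1])&(y>box[2])&(y<box[3])]
    if len(q)<6: print(n,len(q)); return
    print(n,len(q),q.min(0).round(4),q.max(0).round(4),cv2.fitLine(q[:,:2].astype(np.float32),2,0,.01,.01).ravel().round(4))
E
python3 - <<'E'
from h import *
s=manip.sense();print(s['position'],s['wrist_force'])
for n in('scene','side','wrist'):
    snap(n,n+'3'); print('lever');fit(n+'3',(.47,.62,.12,.26)); print('ptr arm');fit(n+'3',(.48,.525,-.01,.07)); print('ptr all');fit(n+'3',(.48,.59,-.01,.09))
E
```

```text
[ 0.51183159 -0.00846235  0.34972928] [ 0.45963383  0.8799779  -0.50336478]
lever
scene3 162 [0.4967 0.154  0.0801] [0.5546 0.1711 0.0937] [ 0.996  -0.0889  0.525   0.1648]
ptr arm
scene3 63 [0.4909 0.0252 0.0801] [0.5248 0.0383 0.0932] [0.9781 0.208  0.5078 0.0342]
ptr all
scene3 201 [0.4909 0.0214 0.0801] [0.5642 0.0531 0.0952] [0.9854 0.1703 0.5322 0.0385]
lever
side3 127 [0.4963 0.1511 0.0803] [0.5496 0.1652 0.0936] [ 0.9966 -0.082   0.5227  0.1565]
ptr arm
side3 79 [0.4909 0.0181 0.0801] [0.5247 0.0316 0.093 ] [0.9995 0.0331 0.5078 0.024 ]
ptr all
side3 229 [0.4909 0.0138 0.0801] [0.5651 0.0458 0.0946] [0.9976 0.0686 0.5313 0.0255]
lever
wrist3 226 [0.5179 0.153  0.0811] [0.5784 0.1573 0.0892] [ 0.9993 -0.0376  0.5444  0.155 ]
ptr arm
wrist3 555 [0.4926 0.0254 0.0803] [0.525  0.0393 0.0915] [0.9918 0.128  0.5101 0.0331]
ptr all
wrist3 2345 [0.4926 0.0216 0.0801] [0.5673 0.0523 0.0939] [0.9931 0.1176 0.537  0.0365]
```

Both cameras show the lever square (fit -0.085 rad, matching the yaw). Now the pointer path.

Run:
```python
from h import *
ph=np.radians(np.linspace(187,55.6,17)); p=path((.547,.0375),.04,.006,ph,1)
print(np.c_[np.degrees(ph).round(1),(p*1e3).round(1),(1e3*np.vstack([[0,0],np.diff(p,axis=0)])).round(1)])
```

```text
[[ 1.870e+02  5.092e+02  1.730e+01  0.000e+00  0.000e+00]
 [ 1.788e+02  5.067e+02  2.410e+01 -2.500e+00  6.800e+00]
 [ 1.706e+02  5.049e+02  2.830e+01 -1.800e+00  4.200e+00]
 [ 1.624e+02  5.036e+02  3.300e+01 -1.300e+00  4.700e+00]
 [ 1.542e+02  5.029e+02  3.820e+01 -7.000e-01  5.100e+00]
 [ 1.459e+02  5.029e+02  4.360e+01 -0.000e+00  5.500e+00]
 [ 1.377e+02  5.037e+02  4.940e+01  9.000e-01  5.700e+00]
 [ 1.295e+02  5.056e+02  5.520e+01  1.800e+00  5.800e+00]
 [ 1.213e+02  5.084e+02  6.090e+01  2.900e+00  5.700e+00]
 [ 1.131e+02  5.123e+02  6.620e+01  3.900e+00  5.400e+00]
 [ 1.049e+02  5.173e+02  7.100e+01  4.900e+00  4.800e+00]
 [ 9.670e+01  5.231e+02  7.500e+01  5.900e+00  4.000e+00]
 [ 8.840e+01  5.294e+02  7.800e+01  6.200e+00  3.000e+00]
 [ 8.020e+01  5.344e+02  8.030e+01  5.000e+00  2.300e+00]
 [ 7.200e+01  5.400e+02  8.180e+01  5.600e+00  1.600e+00]
 [ 6.380e+01  5.460e+02  8.260e+01  6.100e+00  7.000e-01]
 [ 5.560e+01  5.524e+02  8.230e+01  6.400e+00 -3.000e-01]]
```

carry_out --increments "1 -0.004 -0.002 0.02 0 0 0;1 0 0 0.02 0 0 0;1 0 0 0.02 0 0 0;1 0 0 0.01 0 0 0;1 0 0 0 0 0 0"

```text
t: 5.85
position: [0.5098, -0.007, 0.2783]
tcp_rot: [-0.001, 0.707, 0.708, -0.001]
wrist_force: [-0.3, -0.7, 0.5]
finger_gap: 0.0002
finger_force: 0.0
```

carry_out --increments "1 0.012 0 0 0 0 0;1 0.012 -0.001 0 0 0 0;1 0.007 -0.002 0 0 0 0;1 0.0045 -0.002 0 0 0 0;1 0.0045 -0.0015 0 0 0 0"

```text
t: 6.35
position: [0.5036, 0.0326, 0.28]
tcp_rot: [0.001, 0.707, 0.707, 0.0]
wrist_force: [1.5, -4.9, 1.7]
finger_gap: 0.0002
finger_force: 2.2
```

carry_out --increments "1 0.005 -0.0005 0 0 0 0;1 0.0055 0 0 0 0 0;1 0.0055 0.001 0 0 0 0;1 0.006 0.002 0 0 0 0;1 0.0055 0.003 0 0 0 0"

```text
t: 6.85
position: [0.509, 0.0602, 0.2798]
tcp_rot: [0.0, 0.707, 0.707, 0.0]
wrist_force: [-1.2, -5.0, 3.3]
finger_gap: 0.0006
finger_force: 2.3
```

carry_out --increments "1 0.0055 0.004 0 0 0 0;1 0.005 0.005 0 0 0 0;1 0.004 0.006 0 0 0 0;1 0.003 0.006 0 0 0 0;1 0 0 0 0 0 0"

```text
t: 7.35
position: [0.5306, 0.0776, 0.2789]
tcp_rot: [-0.0, 0.707, 0.707, 0.0]
wrist_force: [-1.6, 0.3, 0.1]
finger_gap: 0.0005
finger_force: 0.2
```

carry_out --increments "1 0.0025 0.005 0 0 0 0;1 0.0015 0.0055 0 0 0 0;1 0.001 0.005 0 0 0 0;1 0 0.002 0 0 0 0;1 0 0 0 0 0 0"

```text
t: 7.85
position: [0.5478, 0.0821, 0.2791]
tcp_rot: [0.0, 0.707, 0.707, 0.0]
wrist_force: [-2.1, 0.2, -1.3]
finger_gap: 0.0007
finger_force: 0.8
```

Run:
```python
from h import *
s=manip.sense();print(s['position'],s['wrist_force'])
for n in('scene','side'):
    snap(n,n+'4'); fit(n+'4',(.48,.62,-.01,.12)); fit(n+'4',(.556,.62,.05,.12));fit(n+'4',(.47,.62,.14,.18))
c=np.zeros((600,800,3),np.uint8)
for i,n in enumerate(('scene4','side4')):
    p=proj(n,[.55,.07,.085]).astype(int); m=cv2.imread(f'pics/{n}.png')[p[1]-60:p[1]+60,p[0]-40:p[0]+40]
    c[:,400*i:400*i+400]=cv2.resize(m,(400,600),interpolation=2); print(n,p)
cv2.imwrite('pics/c4.png',c)
```

```text
[0.54782242 0.08209839 0.27913414] [-2.12212719  0.15125994 -1.26356732]
scene4 114 [0.5293 0.0164 0.08  ] [0.5691 0.0909 0.0956] [0.4041 0.9147 0.541  0.0442]
scene4 13 [0.5591 0.0773 0.0803] [0.5691 0.0908 0.0956] [ 0.6635 -0.7481  0.5656  0.0834]
scene4 158 [0.4966 0.1535 0.0804] [0.5537 0.1699 0.0935] [ 0.997  -0.0772  0.525   0.1646]
side4 166 [0.5289 0.0075 0.0802] [0.5697 0.0781 0.0945] [0.4401 0.8979 0.5442 0.0303]
side4 19 [0.5566 0.0507 0.0872] [0.5697 0.0781 0.0917] [0.2888 0.9574 0.5624 0.0649]
side4 137 [0.4964 0.15   0.0804] [0.5531 0.1652 0.0947] [ 0.9951 -0.099   0.5242  0.1562]
scene4 [344 193]
side4 [352 259]
```

View pics/c4.png

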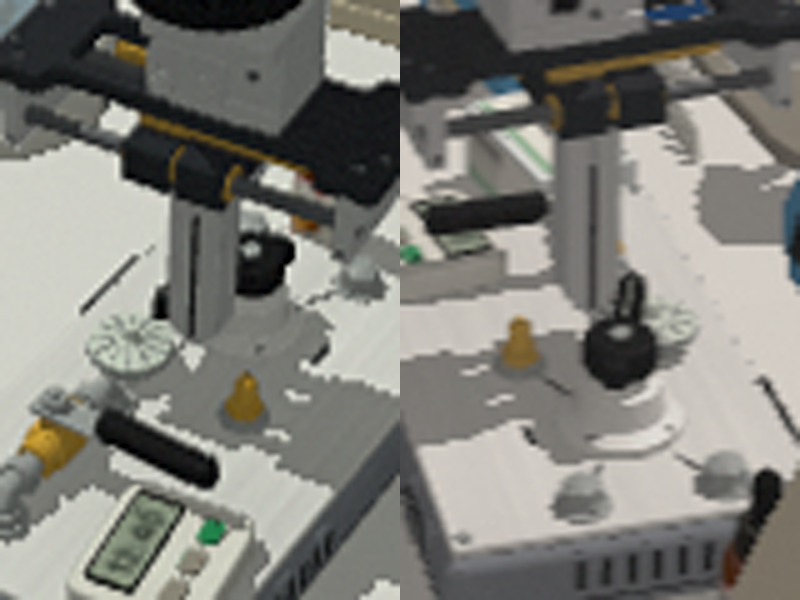

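The lever is square across its pipe. The pointer is at about 62–65°, a few degrees short of the disc (target 55.6°). I'll push a little more, then back away and look from above.

carry_out --increments "1 0 0.002 0 0 0 0;1 0 0.0015 0 0 0 0;1 0 0 0 0 0 0;1 0.003 -0.012 0 0 0 0;1 0 -0.005 -0.02 0 0 0"

```text
t: 8.45
position: [0.5323, 0.0855, 0.2975]
tcp_rot: [-0.001, 0.707, 0.707, -0.001]
wrist_force: [0.4, 1.0, 1.9]
finger_gap: 0.0003
finger_force: 0.0
```

carry_out --increments "1 0 0 -0.04 0 0 0;1 0 0 -0.04 0 0 0;1 -0.03 -0.02 -0.01 0 0 0;1 -0.04 -0.02 0 0 0 0;1 0 0 0 0 0 0"

```text
t: 8.95
position: [0.4917, 0.011, 0.3898]
tcp_rot: [0.001, 0.709, 0.705, 0.0]
wrist_force: [0.4, 0.7, 0.2]
finger_gap: 0.0005
finger_force: 0.0
```

Run:
```python
from h import *
s=manip.sense();print(s['position'],s['wrist_force'])
for n in('scene','side','wrist'):
    snap(n,n+'5'); fit(n+'5',(.48,.62,-.01,.11)); fit(n+'5',(.558,.62,.05,.11))
m=cv2.imread('pics/wrist5.png'); p=proj('wrist5',[.56,.06,.08]).astype(int);print(p)
y0,x0=max(p[1]-100,0),max(p[0]-130,0); m=m[y0:y0+200,x0:x0+260]; print(x0,y0)
cv2.imwrite('pics/c5.png',cv2.resize(m,None,fx=3,fy=3,interpolation=2))
```

```text
[0.49171953 0.01099613 0.38983691] [0.40677963 0.72879877 0.19608673]
scene5 187 [0.5278 0.017  0.0801] [0.5722 0.0833 0.0953] [0.5312 0.8473 0.547  0.0481]
scene5 37 [0.5581 0.0631 0.0802] [0.5722 0.0833 0.0924] [0.5846 0.8113 0.5643 0.0748]
side5 163 [0.529  0.0097 0.0808] [0.5718 0.0737 0.0939] [0.4997 0.8662 0.5446 0.0299]
side5 17 [0.5583 0.0503 0.0874] [0.5718 0.0737 0.0916] [0.3246 0.9458 0.5645 0.062 ]
wrist5 1716 [0.5297 0.0168 0.0802] [0.5751 0.0833 0.0937] [0.5039 0.8638 0.549  0.045 ]
wrist5 339 [0.5581 0.05   0.0807] [0.5751 0.0833 0.0917] [0.329  0.9443 0.5649 0.0702]
[397 182]
267 82
```

View pics/c5.png

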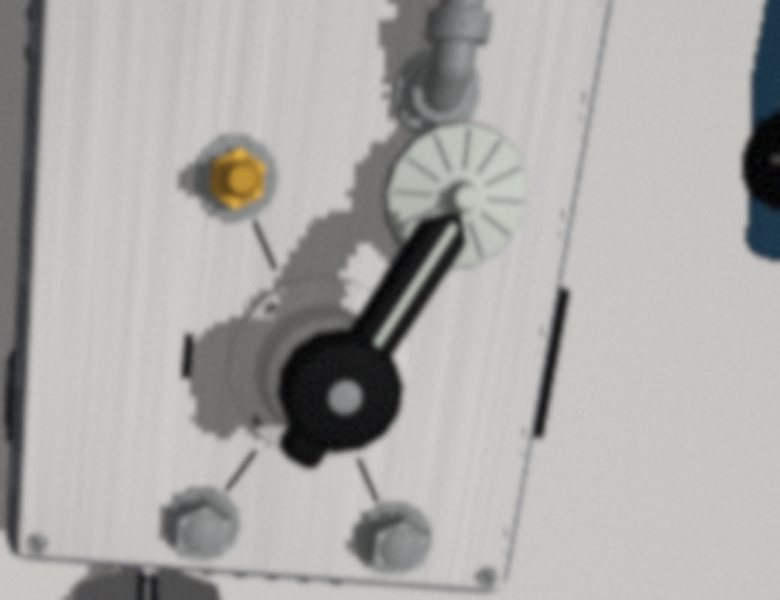

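The pointer aims at the disc. The white line runs (382,340)–(458,228), the disc centre is at about (460,195), and the other ports are at (240,177), (204,523) and (396,538). I'll quantify the angle.

Run:
```python
from h import *
from scipy.optimize import least_squares
W=lambda u,v,h:at_z('wrist5',267+u/3,82+v/3,h)
a=W(382,340,.09);b=W(458,228,.09);hub=W(344,398,.1);d=b-a;print('line',np.degrees(np.arctan2(d[1],d[0])),hub,b)
m=[(-2.094,W(458,196,.07)),(-1.047,W(240,179,.07)),(1.047,W(204,525,.059)),(2.094,W(397,538,.059))]
f=lambda x:np.ravel([x[:2]+x[3]*np.array([np.cos(x[2]+np.pi+t),np.sin(x[2]+np.pi+t)])-p[:2] for t,p in m])
s=least_squares(f,[.55,.04,-.08,.062]);print(s.x,s.fun.round(4),'target',np.degrees(s.x[2]+np.pi-2.094))
for c in(hub,s.x): e=b[:2]-c[:2];g=m[0][1][:2]-c[:2];print('tip',np.degrees(np.arctan2(e[1],e[0])),'disc',np.degrees(np.arctan2(g[1],g[0])))
```

```text
line 58.36172968657289 [0.54493937 0.03710431 0.1       ] [0.57399298 0.07962847 0.09      ]
[ 0.5453812   0.03790539 -0.0741684   0.05973164] [-0.0001  0.0001  0.0001  0.      0.0001  0.     -0.0001 -0.0002] target 55.77310120188659
tip 55.65809695406988 disc 55.69183967939793
tip 55.559455523892304 disc 55.60877267860677
```

Run:
```python
from h import *
for n in('wrist5','scene5','side5'):
    im=np.load(f'pics/{n}.npz')['im'].astype(int); P,ok=cloud(n)
    g=ok&(P[...,2]>.0875)&(P[...,2]<.0925)&(P[...,1]<.1)&(P[...,1]>0)&(P[...,0]<.6)&(P[...,0]>.5)
    q=P[g]; 
    r=np.hypot(q[:,0]-.546,q[:,1]-.0375); s=q[(r>.022)&(r<.055)&(q[:,1]>.045)]
    t=q[(r>.018)&(r<.03)&(q[:,1]<.03)]
    l=cv2.fitLine(s[:,:2].astype(np.float32),2,0,.01,.01).ravel() if len(s)>4 else np.zeros(4)
    print(n,len(s),'arm',np.degrees(np.arctan2(l[1],l[0])),s.mean(0).round(4),'tail',len(t),t.mean(0).round(4) if len(t) else '')
    if len(t): d=s.mean(0)-t.mean(0); print(np.degrees(np.arctan2(d[1],d[0])))
    h=P[ok&(P[...,2]>.0945)&(P[...,2]<.11)&(abs(P[...,0]-.546)<.03)&(abs(P[...,1]-.037)<.03)]
    if len(h)>5:
        (c,rad)=cv2.minEnclosingCircle(h[:,:2].astype(np.float32)); print('hub',len(h),np.array(c).round(4),rad,h[:,2].max()); d=s.mean(0)[:2]-np.array(c);print(np.degrees(np.arctan2(d[1],d[0])))
```

```text
wrist5 570 arm 59.283722 [0.5651 0.0688 0.0893] tail 87 [0.5358 0.0198 0.0891]
59.059412807231766
scene5 46 arm 55.867958 [0.5638 0.0686 0.09  ] tail 9 [0.5344 0.0194 0.0899]
59.16579162245074
side5 32 arm 55.31141 [0.5654 0.0667 0.0897] tail 29 [0.541  0.0186 0.0898]
63.08967950575805
```

The wrist fit gives about 58.7° against a target of 55.7°, so the pointer is about 0.05 rad short. One small nudge will fix it.

carry_out --increments "1 0.04 0.02 0 0 0 0;1 0.032 0.02 0 0 0 0;1 0 0 0.035 0 0 0;1 0 0 0.035 0 0 0;1 0 0 0.02 0 0 0"

```text
t: 9.6
position: [0.5334, 0.0885, 0.2964]
tcp_rot: [-0.001, 0.706, 0.708, -0.001]
wrist_force: [0.2, 0.3, 0.4]
finger_gap: 0.0002
finger_force: 0.0
```

carry_out --increments "1 0 0 0.01 0 0 0;1 0 0 0.01 0 0 0;1 0 0 0 0 0 0;1 0 0 0 0 0 0;1 0 0 0 0 0 0"

```text
t: 10.1
position: [0.5343, 0.0871, 0.2801]
tcp_rot: [0.0, 0.707, 0.707, 0.001]
wrist_force: [0.3, -0.0, 0.2]
finger_gap: 0.0007
finger_force: 0.0
```

carry_out --increments "1 -0.0045 0.007 0 0 0 0;1 0 0.006 0 0 0 0;1 0 0.004 0 0 0 0;1 0 0.0025 0 0 0 0;1 0 0 0 0 0 0"

```text
t: 10.6
position: [0.5536, 0.0825, 0.2789]
tcp_rot: [-0.0, 0.707, 0.707, -0.0]
wrist_force: [-1.8, 0.1, 1.4]
finger_gap: 0.0004
finger_force: 0.7
```

carry_out --increments "1 0 0 0 0 0 0;1 0.003 -0.014 0 0 0 0;1 0 -0.005 -0.03 0 0 0;1 0 0 -0.04 0 0 0;1 -0.01 -0.01 -0.04 0 0 0"

```text
t: 11.1
position: [0.5246, 0.0764, 0.3905]
tcp_rot: [-0.0, 0.707, 0.708, 0.0]
wrist_force: [0.6, -0.1, 1.0]
finger_gap: 0.0001
finger_force: 0.0
```

carry_out --increments "1 -0.03 -0.015 0 0 0 0;1 -0.032 -0.01 0 0 0 0;1 0 0 0 0 0 0;1 0 0 0 0 0 0;1 0 0 0 0 0 0"

```text
t: 11.6
position: [0.4997, 0.0143, 0.3891]
tcp_rot: [0.0, 0.707, 0.707, 0.0]
wrist_force: [0.4, 0.2, 0.1]
finger_gap: 0.0002
finger_force: 0.0
```

Run:
```python
from h import *
print(manip.sense()['position'])
n='wrist6'; snap('wrist',n); P,ok=cloud(n)
g=ok&(P[...,2]>.0875)&(P[...,2]<.0925)&(P[...,1]<.1)&(P[...,1]>0)&(P[...,0]<.6)&(P[...,0]>.5)
q=P[g]; r=np.hypot(q[:,0]-.546,q[:,1]-.0375); s=q[(r>.022)&(r<.055)&(q[:,1]>.045)]; t=q[(r>.018)&(r<.03)&(q[:,1]<.03)]
l=cv2.fitLine(s[:,:2].astype(np.float32),2,0,.01,.01).ravel(); d=s.mean(0)-t.mean(0)
print(len(s),np.degrees(np.arctan2(l[1],l[0])),np.degrees(np.arctan2(d[1],d[0])),s.mean(0),t.mean(0))
p=proj(n,[.56,.06,.08]).astype(int); y0,x0=max(p[1]-100,0),max(p[0]-130,0); print(x0,y0)
cv2.imwrite('pics/c6.png',cv2.resize(cv2.imread(f'pics/{n}.png')[y0:y0+200,x0:x0+260],None,fx=3,fy=3,interpolation=2))
```

```text
[0.49971059 0.01427223 0.38913015]
555 56.317364 56.82404647440311 [0.56651161 0.06734456 0.08946696] [0.53524567 0.01952139 0.08909563]
260 80
```

View pics/c6.png

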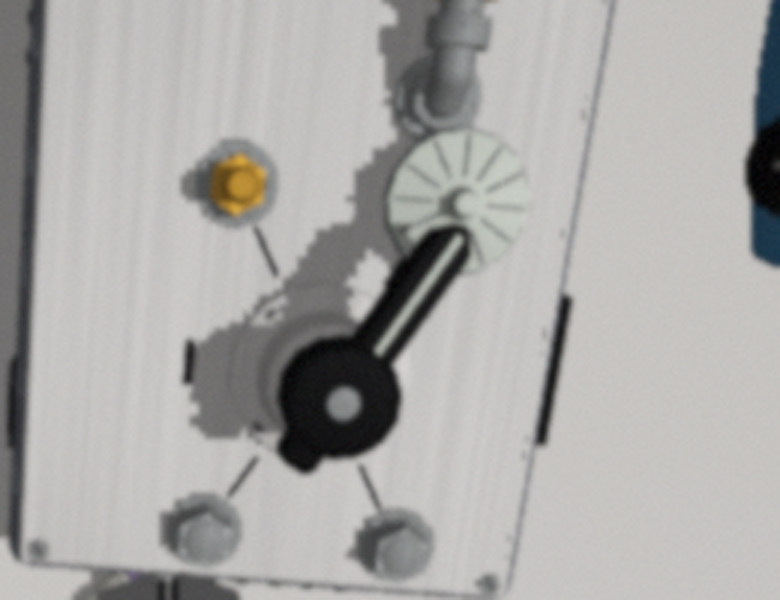

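The pointer is at 56.5° against 55.7°, aimed at the disc within 0.02 rad. Now I'll reopen the lever.

carry_out --increments "1 0.04 0.008 0 0 0 0;1 0.04 0.008 0 0 0 0;1 0.036 0.002 0.02 0 0 0;1 0 0 0.035 0 0 0;1 0 0 0.03 0 0 0"

```text
t: 12.15
position: [0.5172, 0.1316, 0.3026]
tcp_rot: [-0.0, 0.706, 0.708, 0.0]
wrist_force: [1.2, -0.2, -0.4]
finger_gap: 0.0006
finger_force: 0.0
```

carry_out --increments "1 0 0 0.015 0 0 0;1 0 0 0.01 0 0 0;1 0 0 0 0 0 0;1 0 0 0 0 0 0;1 0 0 0 0 0 0"

```text
t: 12.65
position: [0.5178, 0.1297, 0.2801]
tcp_rot: [0.0, 0.707, 0.707, 0.001]
wrist_force: [0.6, 0.1, 0.1]
finger_gap: 0.0008
finger_force: 0.0
```

Run:
```python
from h import *
s=manip.sense();print(s['position'],s['wrist_force'])
ph=np.radians(np.linspace(175.4,85.4,14)); p=path((.579,.1575),.06,.00675,ph,1)
print(np.c_[np.degrees(ph).round(1),(p*1e3).round(1),(1e3*np.vstack([[0,0],np.diff(p,axis=0)])).round(1)])
```

```text
[0.51780835 0.12966041 0.28007989] [0.64263684 0.07821438 0.10612802]
[[ 1.754e+02  5.179e+02  1.466e+02  0.000e+00  0.000e+00]
 [ 1.685e+02  5.168e+02  1.527e+02 -1.100e+00  6.100e+00]
 [ 1.616e+02  5.163e+02  1.591e+02 -5.000e-01  6.400e+00]
 [ 1.546e+02  5.165e+02  1.657e+02  2.000e-01  6.600e+00]
 [ 1.477e+02  5.175e+02  1.725e+02  1.000e+00  6.700e+00]
 [ 1.408e+02  5.193e+02  1.793e+02  1.800e+00  6.800e+00]
 [ 1.339e+02  5.221e+02  1.860e+02  2.700e+00  6.700e+00]
 [ 1.269e+02  5.257e+02  1.925e+02  3.700e+00  6.500e+00]
 [ 1.200e+02  5.303e+02  1.987e+02  4.600e+00  6.200e+00]
 [ 1.131e+02  5.358e+02  2.043e+02  5.500e+00  5.600e+00]
 [ 1.062e+02  5.421e+02  2.093e+02  6.300e+00  5.000e+00]
 [ 9.920e+01  5.493e+02  2.134e+02  7.100e+00  4.200e+00]
 [ 9.230e+01  5.570e+02  2.167e+02  7.800e+00  3.200e+00]
 [ 8.540e+01  5.640e+02  2.189e+02  7.000e+00  2.200e+00]]
```

carry_out --increments "1 0.009 0 0 0 0 0;1 0.008 0 0 0 0 0;1 0.006 -0.001 0 0 0 0;1 0.0065 -0.0005 0 0 0 0;1 0.0065 0 0 0 0 0"

```text
t: 13.15
position: [0.5161, 0.1656, 0.2793]
tcp_rot: [0.0, 0.707, 0.707, -0.0]
wrist_force: [1.0, -6.1, -0.0]
finger_gap: 0.0002
finger_force: 2.8
```

carry_out --increments "1 0.0065 0.001 0 0 0 0;1 0.007 0.002 0 0 0 0;1 0.0065 0.0025 0 0 0 0;1 0.0065 0.0035 0 0 0 0;1 0.006 0.0045 0 0 0 0"

```text
t: 13.65
position: [0.5292, 0.1982, 0.279]
tcp_rot: [0.0, 0.707, 0.707, -0.001]
wrist_force: [-1.3, -5.3, 0.3]
finger_gap: 0.0003
finger_force: 2.5
```

carry_out --increments "1 0.0055 0.0055 0 0 0 0;1 0.005 0.0065 0 0 0 0;1 0.004 0.007 0 0 0 0;1 0.003 0.007 0 0 0 0;1 0 0.002 0 0 0 0"

```text
t: 14.15
position: [0.5573, 0.2163, 0.2788]
tcp_rot: [-0.0, 0.707, 0.707, -0.001]
wrist_force: [-4.6, 0.5, 0.5]
finger_gap: 0.0004
finger_force: 2.2
```

Now slowly to the stop at about x = 0.564.

carry_out --increments "1 0.001 0.002 0 0 0 0;1 0.001 0.002 0 0 0 0;1 0 0.001 0 0 0 0;1 0 0.001 0 0 0 0;1 0 0 0 0 0 0"

```text
t: 14.65
position: [0.5632, 0.2177, 0.279]
tcp_rot: [-0.0, 0.707, 0.707, -0.0]
wrist_force: [-4.7, -0.7, -2.3]
finger_gap: 0.0003
finger_force: 2.3
```

carry_out --increments "1 0 0.0015 0 0 0 0;1 0 0.001 0 0 0 0;1 0 0.001 0 0 0 0;1 0 0 0 0 0 0;1 0 0 0 0 0 0"

```text
t: 15.15
position: [0.5664, 0.2178, 0.279]
tcp_rot: [-0.001, 0.707, 0.707, -0.0]
wrist_force: [-7.0, -0.7, -0.9]
finger_gap: 0.0005
finger_force: 3.6
```

carry_out --increments "1 0 0.001 0 0 0 0;1 0 0.001 0 0 0 0;1 0 0 0 0 0 0;1 0 0 0 0 0 0;1 0 0 0 0 0 0"

```text
t: 15.65
position: [0.5675, 0.218, 0.2787]
tcp_rot: [-0.001, 0.707, 0.707, -0.002]
wrist_force: [-17.5, -1.2, 5.4]
finger_gap: 0.0004
finger_force: 8.5
```

The force rose to 17.5 N with no further motion, so the lever is on its open stop. I'll back off, rise and check.

carry_out --increments "1 0 -0.008 0 0 0 0;1 0 -0.012 0 0 0 0;1 0 -0.005 -0.03 0 0 0;1 0 0 -0.04 0 0 0;1 -0.02 -0.01 -0.04 0 0 0"

```text
t: 16.15
position: [0.5334, 0.1992, 0.3906]
tcp_rot: [-0.0, 0.706, 0.708, 0.001]
wrist_force: [1.3, 0.5, 1.1]
finger_gap: 0.0003
finger_force: 0.0
```

carry_out --increments "1 -0.04 -0.015 0 0 0 0;1 -0.04 -0.015 0 0 0 0;1 -0.02 0 0 0 0 0;1 0 0 0 0 0 0;1 0 0 0 0 0 0"

```text
t: 16.65
position: [0.5038, 0.0978, 0.3895]
tcp_rot: [0.0, 0.707, 0.707, 0.001]
wrist_force: [-0.5, 1.7, -0.7]
finger_gap: 0.0003
finger_force: 0.0
```

Run:
```python
from h import *
print(manip.sense()['position'])
for n in('scene','side','wrist'): snap(n,n+'7'); fit(n+'7',(.53,.62,.17,.26))
P,ok=cloud('wrist7')
q=P[ok&(P[...,2]>.0875)&(P[...,2]<.0925)&(P[...,1]<.1)&(P[...,1]>0)&(P[...,0]<.6)&(P[...,0]>.5)]
r=np.hypot(q[:,0]-.546,q[:,1]-.0375); s=q[(r>.022)&(r<.055)&(q[:,1]>.045)]
l=cv2.fitLine(s[:,:2].astype(np.float32),2,0,.01,.01).ravel(); print(len(s),np.degrees(np.arctan2(l[1],l[0])))
cv2.imwrite('pics/c7.png',cv2.imread('pics/wrist7.png'))
```

```text
[0.50380772 0.09775941 0.3895393 ]
scene7 148 [0.5743 0.1818 0.0811] [0.5889 0.24   0.0947] [0.0887 0.9961 0.5806 0.2131]
side7 65 [0.5749 0.179  0.0818] [0.5879 0.2349 0.0937] [0.0708 0.9975 0.5805 0.2021]
wrist7 1489 [0.5752 0.1807 0.0806] [0.5913 0.2387 0.0927] [0.0935 0.9956 0.5826 0.2099]
439 57.08465
```

View pics/c7.png

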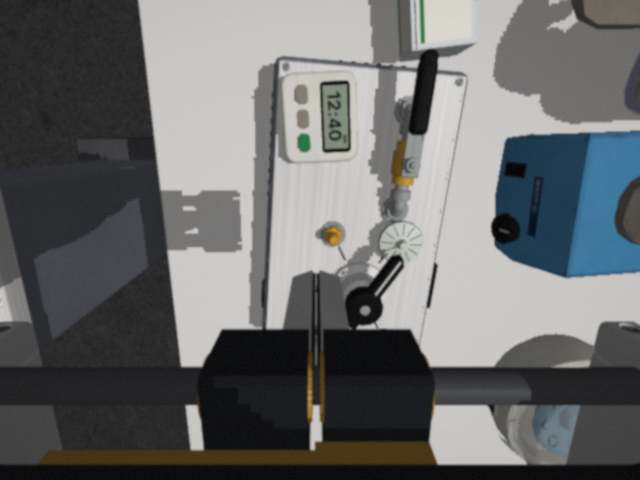

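The lever (425,55)–(420,130) is in line with its pipe, with fits of 0.07–0.09 rad matching the unit's yaw. The pointer still aims at the disc (402,243), and the timer and carton are where they were. Handing in.

```bash
python3 -c "
from station import order
print(order.job_done())"
```

```text
the job is handed in; nothing more can be done
None
```

The job is handed in: I pushed the lever fully shut, turned the pointer to the disc filter (within about 0.02 rad by camera), then pushed the lever fully open again, with nothing else seen to move.

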